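# Fit the spare column to the sweet dispenser and latch it

### The arm

A 7-joint arm with a two-finger parallel gripper is mounted at the origin on the work surface. World frame = base frame: x ahead of the robot, y to its left, z up, the work surface at z = 0. Lengths are in m, angles in rad, forces in N, time in s.
With the tool pointing down it reaches from about 0.425 to 0.95 m from the base axis. Payload 4.7 kg.
Tool frame: the origin (TCP) lies between the finger pads; the fingertips stand 25 mm ahead of it and the grasp point (between the pads) lies 6 mm ahead of it; z points along the fingers, y is the line along which they close (so a half turn about z gives the same grasp; the last joint's range is limited). The gripper opens to 85 mm and grips with 20 to 120 N. Pads are 22 mm wide; open, the fingers measure 114 mm over their backs; the gripper's body (76 mm by 85 mm) begins 54 mm behind the grasp point. The pads swing forward as they close: fully open they stand 13 mm farther back than shut.
Start: joints at [-1.164, 0.469, -0.049, 1.532, 0.024, 1.141, -0.082], TCP at [0.285, 0.612, 0.256] pointing down, gripper open.
Joint ranges: [-2.59, 2.59], [-0.33, 1.99], [-1.39, 1.29], [0.1, 2.45], [-1.04, 4.18], [0.21, 1.99], [-2.66, 2.66]. Speed limits (rad/s): [2.57, 2.57, 3.14, 3.14, 3.14, 3.14, 3.14].

### API

Orientations are given as a 3x3 rotation matrix whose columns are the frame's x, y, z axes.
In Python, from rig import * gives the robot as it stands. Calls block until the motion is done:
- movep(position, orientation): joint-space move of the TCP to a pose.
- move_l(position, attitude=None, feed=0.15, until_force=None): straight line of the TCP; attitude=None keeps the orientation; feed is the mean speed in m/s. With until_force (N) it stops when the force on the tool has changed by that much, and returns True; else False.
- move_joints(angles): joint-space move.
- command_gripper(opening, newtons=None): finger opening in m; newtons is the grip in N (None keeps the last); returns when the fingers have stopped.
- sleep(seconds).
- inverse_kinematics(position, orientation): joint angles nearest the present ones, or None.
- sense(): the state.
- camera(name): name is "side" or "top" or "wrist"; returns (picture, depth): 420x560x3 uint8, red, green, blue; 420x560 float32, m along the optical axis (not along the pixel's ray), 0 where there is no reading.
- camera_params(name): a dict with "K" (3x3 intrinsics, pixels), "dist" ([k1, k2, p1, p2, k3] as OpenCV has them; the pictures are not rectified), "position" and "rotation" of the camera in the world; the wrist camera has in their place "tool_from_camera" (4x4, takes a point from camera to tool coordinates, whose origin is the TCP and whose axes are the flange's). Camera axes: x right, y down, z forward; pixel columns grow to the right and rows downward; lengths in m; the calibration is good to about 2 mm. A picture is of the moment at which its call begins: read the wrist's pose just before it. camera_params takes no time and is no camera call.
A pose or a line that the arm cannot do raises Unreachable and nothing moves.
- finish_job(): hands the job in; it is judged then, once.
The state is a dict: "time_s": time; "joint_pos": joint angles; "qd": joint speeds; "joint_efforts": joint torques, N m; "position": TCP position; "tcp_rot": TCP orientation; "wrist_force": force on the tool from outside, world axes, zero at the start; "ft_torque": the same for the moment, N m; "finger_gap": finger opening in m; "gripper_force": force on a finger pad.
Only numpy, scipy, OpenCV 4.12 (cv2) and the standard library are available. Lean on these libraries where they do the work, as an engineer would, in place of code of your own. Each camera call takes 0.05 s, during which the arm holds its last target. There are 200 camera calls.

### The job

Take the amber column tube out of its sloping cradle, stand it upright, brass foot down, on the round cork mat and let go of it there. Then take it again another way and push it, foot down, fully home over the bare brass spigot between the two filled columns of the sweet dispenser, and swing the red-tipped clamp arm over centre so that it rests on the tube's foot. Leave the jar, the tin and the red box where they stand.

Things in the scene. Friction and masses are not known exactly. Their poses are not given: they have to be found in the camera images.
- tube: Rigid column tube, open at both ends, 130 mm long, about 160 g: amber clear barrel, 44 mm outer and 36 mm inner diameter, black band round its top 17 mm; brass foot flange 66 mm in diameter, 8 mm thick, same bore. Origin: centre of the foot's underside; z runs along the axis, foot to top; symmetric about z. It starts in the cradle, sloping up 20 degrees to its top end.
- tube_top (a point): Centre of the tube's top (black) end, 130 mm along z from the foot.
- cradle: Fixed wooden cradle: board 120 x 80 x 10 mm, a foot stop, and two V saddles under the barrel 20-30 and 60-68 mm from the tube's foot; beyond 70 mm the barrel is free all round. Origin: on the counter under the tube; -x points, level, where the tube's top points; z up. The tube's foot centre starts 47 mm above the counter and 55 mm from the origin along +x.
- mat: Round cork mat fixed on the counter, 110 mm diameter, 4 mm thick. Origin: centre of its underside, on the counter.
- dispenser: Fixed sweet dispenser. Base plate 25 mm thick, x -130 to +70 mm, y -135 to +135 mm. Two filled columns, 54 mm wide (feet 66 mm), 215 mm high, stand at x = 0, y = +95 and -95 mm: between them a gripper fits only pointing straight down with its fingers closing along the dispenser's x. Origin: on the counter under the spigot; z up; -x is the clamp's side, roughly facing the robot.
- seat (a point): Centre of the spigot's root on the base plate's top, 25 mm above the counter: the tube's origin comes here when it is fully home. Axes as the dispenser's.
- spigot_top (a point): Top of the brass spigot, 60 mm above the counter. The spigot is 32 mm in diameter, upright, 35 mm tall, with its top 9 mm coned in to 22 mm; the tube's bore is 4 mm wider in diameter.
- clamp_hinge (a point): Hinge of the clamp arm: level axis along the dispenser's y, 105 mm from the spigot's axis on the dispenser's -x side, 45 mm above the counter.
- clamp_tip (a point): End of the clamp arm (red nose), 80 mm from the hinge. The arm is a steel bar 14 mm wide (along the dispenser's y) and 10 mm thick; the red nose is 16 mm wide and 17 mm deep. It moves in the dispenser's vertical x-z plane.
- clamp (a joint): Clamp arm angle, rad. 0: open, leaning 20 degrees outwards (-x) past upright, on its stop. 0.35: upright, dead centre. About 1.92: level, nose on the foot flange of a seated tube. The hinge is free and damped: past dead centre the arm falls by its own weight, and a push under 2 N at the tip moves it.
- jar: Green glass jar with a brass cap, 72 mm diameter, 100 mm high, loose bystander. Origin: centre of its underside.
- tin: Copper-coloured tin, 56 mm diameter, 65 mm high, loose bystander near the cradle. Origin: centre of its underside.
- truffles: Red box, 70 x 50 x 40 mm, loose bystander near the cradle. Origin: centre of its underside.
There are look-alikes about, which are no part of the job. Leave any pink look-alike of the tube alone. Of the things that look like the mat, the smallest one is meant.

How it is judged:
On the way, in this order (a step that is already met when the one before it is completed fails the run):
1. the tube stands upright, foot down, on the cork mat, let go (horizontal distance between tube and mat below 0.04 m and angle between tube's own z axis and vertical below 0.06 rad and height (world z) of tube below 0.009 m and contact force between tube and the arm below 0.05 N and contact force between tube and the fingers below 0.05 N), for 0.2 s.
2. the tube is fully home on the spigot, foot down (horizontal distance between tube and seat below 0.005 m and z of tube in the frame of seat between -0.004 and 0.004 m and angle between tube's own z axis and vertical below 0.06 rad), for 0.2 s.
3. the clamp arm has swung over and rests on the tube's foot (value of joint clamp above 1.85 rad), for 0.2 s.
At the end, for the whole second after the job is handed in: The tube is upright (within 0.06 rad) and at rest on the spigot, its foot within 4 mm of the base plate and 5 mm of the spigot's axis; the clamp arm is down on the foot (joint above 1.85 rad); the jar, tin and box are upright and within 30 mm of where they began (all of step 2 and value of joint clamp above 1.85 rad and linear speed of tube below 0.02 m/s and distance of each of jar, tin, truffles from where it was at the start of the episode below 0.03 m and angle between each of jar, tin, truffles's own z axis and vertical below 0.1 rad); the robot touches nothing.
It fails at once if the jar is pushed more than 30 mm or tipped over (distance of jar from where it was at the start of the episode above 0.03 m or angle between jar's own z axis and vertical above 0.3 rad).
It fails at once if the tin is pushed more than 30 mm or tipped over (distance of tin from where it was at the start of the episode above 0.03 m or angle between tin's own z axis and vertical above 0.3 rad).
It fails at once if the red box is pushed more than 30 mm or tipped over (distance of truffles from where it was at the start of the episode above 0.03 m or angle between truffles's own z axis and vertical above 0.3 rad).
It also fails if it takes over 72 s, if anything falls off the work surface, if the arm or the gripper's body presses on something with over 40 N, if the wrist force passes 120 N, or if a joint passes its speed limit or range.

## Working session

There is one attempt and no reset: what is moved stays moved. The work goes in short steps, each a Python script; the robot and the scene stay as the last script left them, time stands still between calls to the robot, and variables do not carry over. Pictures are saved under pics/ and viewed, at most 12 in all, crops included, and the job is handed in when it is done.

```bash
mkdir -p pics; ls; python3 - <<'E'
from rig import *
import cv2,numpy as np
for n in ["side","top","wrist"]:
    s=sense(); im,d=camera(n); p=camera_params(n)
    cv2.imwrite(f"pics/{n}0.png",cv2.cvtColor(im,cv2.COLOR_RGB2BGR)); np.savez(f"{n}0.npz",im=im,d=d,pos=s["position"],rot=s["tcp_rot"])
    print(n,{k:np.round(v,3).tolist() for k,v in p.items()})
a=cv2.imread("pics/side0.png");b=cv2.imread("pics/top0.png")
print(sense()["time_s"])
E
```

```text
pics
side {'K': [[469.281, 0.0, 280.433], [0.0, 469.281, 198.074], [0.0, 0.0, 1.0]], 'dist': [0.051, 0.0, 0.0, 0.0, 0.0], 'position': [0.322, -0.909, 1.079], 'rotation': [[0.971, -0.183, 0.154], [-0.239, -0.699, 0.674], [-0.015, -0.691, -0.722]]}
top {'K': [[403.263, 0.0, 275.786], [0.0, 403.263, 208.398], [0.0, 0.0, 1.0]], 'dist': [-0.123, 0.0, 0.0, 0.0, 0.0], 'position': [0.427, 0.04, 1.165], 'rotation': [[-0.027, -0.994, 0.107], [-0.999, 0.023, -0.034], [0.031, -0.107, -0.994]]}
wrist {'K': [[300.169, 0.0, 283.475], [0.0, 300.169, 203.504], [0.0, 0.0, 1.0]], 'dist': [0.0, 0.0, 0.0, 0.0, 0.0], 'tool_from_camera': [[0.001, -0.95, -0.313, 0.08], [1.0, 0.001, -0.001, -0.0], [0.002, -0.313, 0.95, -0.118], [0.0, 0.0, 0.0, 1.0]]}
0.15
```

View pics/top0.png

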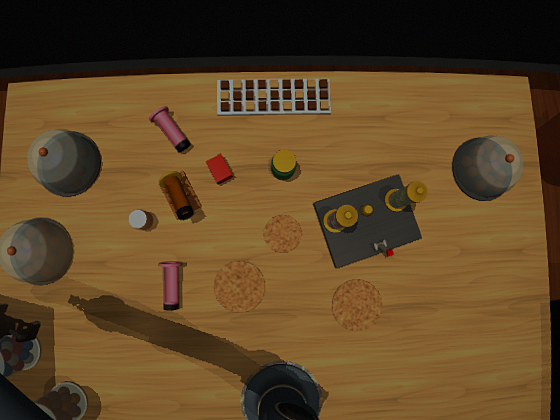

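View pics/side0.png

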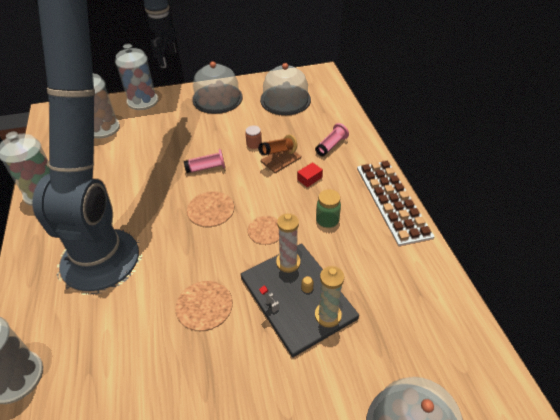

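Top view: the amber tube lies at (177,195) with its black end at (185,212). Pink look-alikes are at (172,130) and (171,285). Cork discs are at (282,233), (240,286) and (357,304), and the smallest, (282,233), is the mat. The spigot is at (367,210), between the columns at (346,215) and (415,190), with the red nose at (390,253). Side view: tube (277,147), mat (265,230), spigot (307,284). I'll confirm these in a crop and measure from the two views.

```bash
cat > h.py <<'E'
import numpy as np, cv2
from rig import *
def ray(n,uv,s=None):
    p=camera_params(n); uv=np.array(uv,float).reshape(-1,1,2)
    xy=cv2.undistortPoints(uv,np.array(p["K"]),np.array(p["dist"],float)).reshape(-1,2)
    d=np.c_[xy,np.ones(len(xy))]
    if n=="wrist":
        T=np.array(p["tool_from_camera"]); R=np.array(s["tcp_rot"])
        return np.array(s["position"])+R@T[:3,3], d@(R@T[:3,:3]).T
    return np.array(p["position"]), d@np.array(p["rotation"]).T
def plane(n,uv,z,s=None):
    o,d=ray(n,uv,s); return o+d*((z-o[2])/d[:,2])[:,None]
def tri(a,b):
    (o1,d1),(o2,d2)=a,b; d1,d2=d1[0],d2[0]
    t=np.linalg.lstsq(np.c_[d1,-d2],o2-o1,rcond=None)[0]
    p,q=o1+t[0]*d1,o2+t[1]*d2; return (p+q)/2,np.linalg.norm(p-q)
def hsvmask(im,lo,hi,roi=None):
    m=cv2.inRange(cv2.cvtColor(im,cv2.COLOR_RGB2HSV),np.array(lo),np.array(hi))
    if roi is not None:
        k=np.zeros_like(m);x0,y0,x1,y1=roi;k[y0:y1,x0:x1]=255;m&=k
    return m
def blobs(m,amin=30):
    n,l,st,c=cv2.connectedComponentsWithStats(m)
    return [(st[i,4],np.round(c[i],1).tolist(),st[i,:4].tolist()) for i in range(1,n) if st[i,4]>=amin]
def shot(n,name):
    s=sense();im,d=camera(n);cv2.imwrite(f"pics/{name}.png",cv2.cvtColor(im,cv2.COLOR_RGB2BGR));np.savez(name+".npz",im=im,d=d)
    return im,d,s
E
python3 - <<'E'
from h import *
t=np.load("top0.npz")["im"];s=np.load("side0.npz")["im"]
c=cv2.resize(t[95:325,120:440],None,fx=2.4,fy=2.4,interpolation=cv2.INTER_CUBIC)
cv2.imwrite("pics/crop_top.png",cv2.cvtColor(c,cv2.COLOR_RGB2BGR))
for n,im,pts in (("top",t,[(282,233),(240,286),(275,200),(177,190),(185,212),(367,210),(346,215),(390,253),(140,219)]),("side",s,[(265,230),(275,146),(307,284),(288,217),(264,290),(269,148)])):
    h=cv2.cvtColor(im,cv2.COLOR_RGB2HSV)
    print(n,[(p,h[p[1],p[0]].tolist()) for p in pts])
print(camera_params("wrist")["tool_from_camera"])
E
```

```text
top [((282, 233), [15, 175, 141]), ((240, 286), [14, 175, 121]), ((275, 200), [18, 163, 139]), ((177, 190), [13, 255, 92]), ((185, 212), [12, 255, 57]), ((367, 210), [22, 215, 140]), ((346, 215), [23, 221, 143]), ((390, 253), [0, 255, 135]), ((140, 219), [45, 7, 137])]
side [((265, 230), [13, 131, 222]), ((275, 146), [11, 185, 113]), ((307, 284), [18, 153, 155]), ((288, 217), [19, 146, 226]), ((264, 290), [1, 197, 217]), ((269, 148), [173, 72, 32])]
[[ 8.45931404e-04 -9.49701024e-01 -3.13156909e-01  7.98756402e-02]
 [ 9.99998410e-01  1.29491697e-03 -1.22575586e-03 -1.89508144e-06]
 [ 1.56961380e-03 -3.13155374e-01  9.49700610e-01 -1.17871646e-01]
 [ 0.00000000e+00  0.00000000e+00  0.00000000e+00  1.00000000e+00]]
```

View pics/crop_top.png

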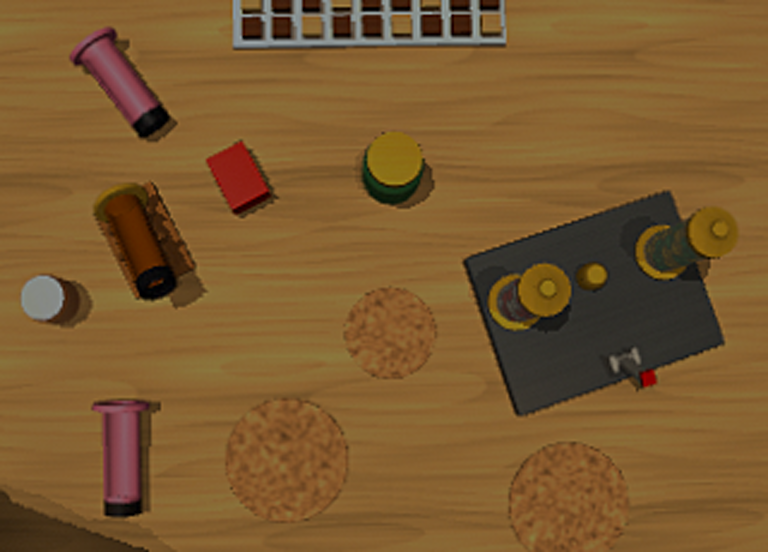

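The crop (2.4x, offset 120,95) confirms that the amber tube has its black end at crop (155,282) and its brass foot at (118,200). The cork disc at (390,333) is the smallest of the three. The bare spigot is at (592,276), between the columns. Next I'll triangulate and take close wrist views.

```bash
python3 - <<'E'
from h import *
t=np.load("top0.npz")["im"];s=np.load("side0.npz")["im"]
cr=lambda u,v:(120+u/2.4,95+v/2.4)
for nm,uv,z in [("mat",cr(390,333),.004),("black",cr(155,282),.09),("foot",cr(118,197),.047),("spig",cr(597,272),.06),("nose",cr(648,378),.12),("capL",cr(547,288),.215),("capR",cr(720,228),.215),("tin",cr(43,298),.065),("box",cr(236,174),.04),("jar",cr(393,158),.1),
 ("plate1",cr(464,260),.025),("plate2",cr(669,192),.025),("plate3",cr(723,342),.025),("plate4",cr(519,414),.025)]:
    print(nm,np.round(plane("top",uv,z)[0],3))
mt=blobs(hsvmask(t,(5,120,100),(17,255,255),(258,208,308,258)),20); print("mat t",mt)
ms=blobs(hsvmask(s,(5,100,100),(17,255,255),(240,210,285,248)),20); print("mat s",ms)
print(tri(ray("top",[282.5,233.5]),ray("side",[265,230])), tri(ray("top",cr(597,271)),ray("side",[307,278])))
R0=np.array(sense()["tcp_rot"]);print(np.round(R0,3))
# candidate look poses
from itertools import product
def down(yaw,tilt=0):
    c,s_=np.cos(yaw),np.sin(yaw); return np.array([[c,s_,0],[s_,-c,0],[0,0,-1.]])
for nm,p in [("tube",plane("top",cr(135,240),.07)[0]),("spig",plane("top",cr(597,272),.06)[0])]:
    for yaw in np.arange(-180,180,30)*np.pi/180:
        q=inverse_kinematics(np.r_[p[:2],.33],down(yaw)); print(nm,round(np.degrees(yaw)),None if q is None else np.round(q,2))
E
```

```text
mat [ 0.478 -0.017  0.004]
black [0.537 0.248 0.09 ]
foot [0.643 0.3   0.047]
spig [ 0.54  -0.257  0.06 ]
nose [ 0.415 -0.293  0.12 ]
capL [ 0.509 -0.164  0.215]
capR [ 0.566 -0.347  0.215]
tin [0.524 0.383 0.065]
box [0.668 0.162 0.04 ]
jar [ 0.67  -0.021  0.1  ]
plate1 [ 0.561 -0.106  0.025]
plate2 [ 0.639 -0.362  0.025]
plate3 [ 0.454 -0.419  0.025]
plate4 [ 0.377 -0.165  0.025]
mat t [(np.int32(1885), [283.6, 233.8], [258, 208, 50, 50])]
mat s [(np.int32(1461), [259.7, 228.7], [240, 210, 45, 38])]
(array([ 0.47760321, -0.01684148, -0.00170982]), np.float64(0.0019521595755113187)) (array([ 0.5384942 , -0.25560184,  0.06563095]), np.float64(0.0033908802394792704))
[[-0.907  0.422 -0.001]
 [ 0.422  0.907 -0.001]
 [-0.    -0.002 -1.   ]]
tube -180 [-0.52  0.37  0.02  1.51 -0.01  1.26  1.07]
tube -150 [-0.44  0.38 -0.08  1.5   0.03  1.26  1.57]
tube -120 [-0.37  0.38 -0.18  1.5   0.07  1.27  2.06]
tube -90 [-0.3   0.39 -0.28  1.49  0.11  1.27  2.54]
tube -60 [-1.21  0.57  1.11  1.55 -0.52  1.35 -2.66]
tube -30 [-1.21  0.57  1.11  1.55 -0.52  1.35 -2.14]
tube 0 [-0.94  0.42  0.62  1.53
[... 215 characters left out ...]
  1.26  0.09]
tube 150 [-0.57  0.37  0.1   1.51 -0.04  1.26  0.58]
spig -180 [-0.27  0.37  0.86  1.66 -0.29  1.25  2.23]
spig -150 [ 1.08  0.45 -0.99  1.59  0.39  1.31  2.13]
spig -120 [ 1.17  0.53 -1.17  1.58  0.5   1.36  2.56]
spig -90 [-0.41  0.45  1.12  1.67 -0.42  1.29 -2.35]
spig -60 [-0.41  0.45  1.12  1.67 -0.42  1.29 -1.83]
spig -30 [-0.41  0.45  1.12  1.67 -0.42  1.29 -1.3 ]
spig 0 [-0.35  0.41  1.    1.67 -0.36  1.26 -0.85]
spig 30 [-0.34  0.4   0.98  1.67 -0.35  1.26 -0.33]
spig 60 [-0.32  0.39  0.95  1.67 -0.33  1.26  0.18]
spig 90 [-0.31  0.39  0.94  1.67 -0.33  1.26  0.7 ]
spig 120 [-0.31  0.39  0.94  1.67 -0.33  1.26  1.22]
spig 150 [-0.29  0.38  0.9   1.67 -0.31  1.25  1.72]
```

```bash
cat >> h.py <<'E'
def down(yaw):
    c,s_=np.cos(yaw),np.sin(yaw); return np.array([[c,s_,0],[s_,-c,0],[0,0,-1.]])
E
python3 - <<'E'
from h import *
import pickle
u=np.array([.897,.44,0]);n=np.array([-.44,.897,0]);p=np.array([.59,.274,.25]);D=np.radians
S={}
def go(k,pos,R):
    movep(pos,R); sleep(.2); im,d,s=shot("wrist",k); S[k]={"position":s["position"],"tcp_rot":s["tcp_rot"]}; print(k,s["time_s"],np.round(s["position"],3))
go("wt1",p+.05*n,down(D(26))); go("wt2",p-.05*n,down(D(26)))
m=np.array([.4776,-.0168,.25]);e=np.array([0.3,-.95,0])
go("wm1",m-[.03,0,0],down(D(26)));
sp=np.array([.538,-.256,.33]); yd=D(17.2)
go("ws1",sp-.06*np.array([.955,.296,0]),down(yd)); go("ws2",sp+.03*np.array([.955,.296,0]),down(yd))
pickle.dump(S,open("S.pkl","wb"))
a=[cv2.imread(f"pics/{k}.png") for k in("wt1","wt2","ws1","wm1")]
cv2.imwrite("pics/q1.png",cv2.resize(np.vstack([np.hstack(a[:2]),np.hstack(a[2:])]),(800,600),interpolation=cv2.INTER_AREA))
E
```

```text
wt1 1.8583 [0.567 0.32  0.25 ]
wt2 2.5917 [0.611 0.231 0.25 ]
wm1 3.975 [ 0.448 -0.016  0.25 ]
ws1 5.275 [ 0.481 -0.272  0.33 ]
ws2 5.975 [ 0.566 -0.248  0.33 ]
```

View pics/q1.png

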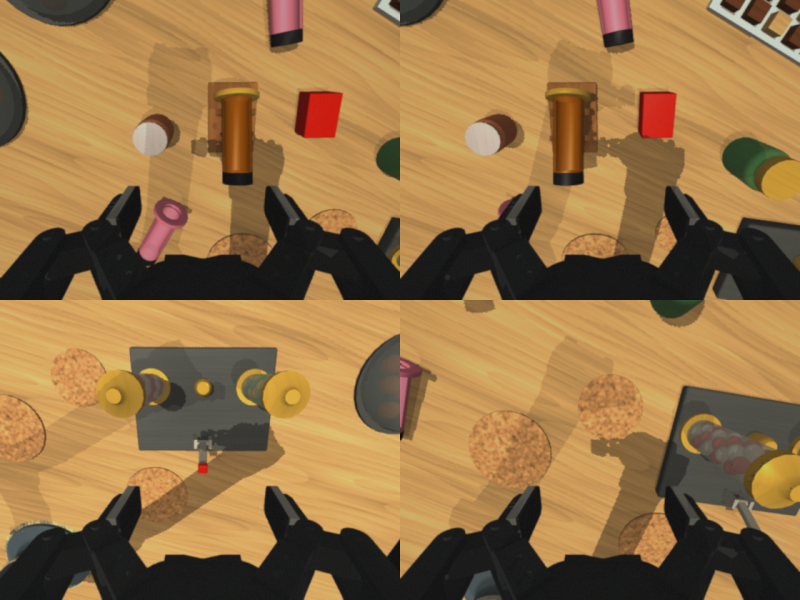

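The composite (1/1.4 scale) shows the tube in both wrist views, with its foot at (238,92) and (571,92) and its black end at (238,178) and (568,178). Bottom left is the dispenser: spigot (204,387), red nose (203,467), column caps (120,395) and (290,395). Bottom right has the small mat at (610,405).

```bash
python3 - <<'E'
from h import *
import pickle
S=pickle.load(open("S.pkl","rb"));I={k:np.load(k+".npz")["im"] for k in S}
def axis(k,x0,x1,dbg=False):
    im=I[k];h=cv2.cvtColor(im,cv2.COLOR_RGB2HSV)
    am=((h[...,1]>215)&(h[...,0]>4)&(h[...,0]<20))|(h[...,2]<55)
    am=cv2.morphologyEx(am.astype(np.uint8),cv2.MORPH_OPEN,np.ones((5,5)))
    L=[]
    for r in range(138,262,4):
        c=np.where(am[r,x0:x1])[0]+x0
        if len(c): L.append((r,c.min(),c.max(),len(c)))
    return L
for k,x0,x1 in(("wt1",270,400),("wt2",170,300)):
    print(k,axis(k,x0,x1))
    im=cv2.cvtColor(I[k],cv2.COLOR_RGB2HSV);cx=332 if k=="wt1" else 237
    print([im[r,cx].tolist() for r in range(112,270,6)]);print([im[200,c].tolist() for c in range(cx-32,cx+36,4)])
# spigot, nose, caps
for k in("ws1","ws2"):
    print(k,"yellow",blobs(hsvmask(I[k],(17,150,90),(32,255,255)),150)); print("red",blobs(hsvmask(I[k],(0,200,90),(4,255,255)),30))
E
```

```text
wt1 [(138, np.int64(317), np.int64(345), 19), (142, np.int64(317), np.int64(345), 22), (146, np.int64(316), np.int64(345), 29), (150, np.int64(319), np.int64(345), 25), (154, np.int64(316), np.int64(346), 24), (158, np.int64(316), np.int64(345), 23), (162, np.int64(316), np.int64(346), 24), (166, np.int64(316), np.int64(343), 20), (170, np.int64(317), np.int64(345), 20), (174, np.int64(316), np.int64(346), 22), (178, np.int64(319), np.int64(345), 19), (182, np.int64(318), np.int64(346), 21), (186, np.int64(318), np.int64(342), 17), (190, np.int64(317), np.int64(344), 19), (194, np.int64(316), np.int64(345), 21), (198, np.int64(316), np.int64(345), 20), (202, np.int64(316), np.int64(345), 20), (206, np.int64(318), np.int64(341), 14), (210, np.int64(317), np.int64(346), 20), (214, np.int64(317), np.int64(345), 18), (218, np.int64(317), np.int64(345), 18), (222, np.int64(315), np.int64(345), 16), (226, np.int64(336), np.int64(344), 9), (230, np.int64(318), np.int64(344), 15), (234, np.int64(316), np.int64(343), 16), (238, np.int64(336), np.int64(346), 11), (242, np.int64(312), np.int64(
[... 2810 characters left out ...]
32(3623), [167.6, 130.9], [134, 97, 68, 69]), (np.int32(545), [223.1, 117.5], [197, 96, 41, 51]), (np.int32(565), [344.4, 118.7], [331, 97, 42, 51]), (np.int32(3699), [399.9, 131.7], [365, 98, 70, 69]), (np.int32(441), [283.9, 122.2], [273, 110, 23, 25])]
red [(np.int32(154), [283.6, 235.2], [278, 229, 12, 14])]
ws2 yellow [(np.int32(2726), [101.3, 22.3], [68, 0, 65, 52]), (np.int32(505), [221.5, 177.1], [193, 163, 47, 43]), (np.int32(484), [343.1, 177.0], [326, 163, 46, 43]), (np.int32(428), [282.1, 187.0], [272, 175, 21, 25]), (np.int32(2701), [177.1, 229.8], [147, 201, 61, 58]), (np.int32(2633), [386.1, 230.0], [356, 201, 61, 58])]
red [(np.int32(106), [282.3, 297.1], [278, 292, 10, 11])]
```

```bash
python3 - <<'E'
from h import *
import pickle
S=pickle.load(open("S.pkl","rb"));I={k:np.load(k+".npz")["im"] for k in S}
P=[];ends=[]
for k,x0,x1 in(("wt1",300,366),("wt2",204,268)):
    h=cv2.cvtColor(I[k],cv2.COLOR_RGB2HSV)
    am=((h[...,1]>195)&(h[...,0]>=11)&(h[...,0]<=16)); bl=h[...,2]<60
    mids=[]
    for r in range(142,238,2):
        c=np.where(am[r,x0:x1])[0]+x0
        mids.append((r,(c.min()+c.max())/2,c.max()-c.min()))
    b=bl[:, x0:x1].copy(); b[:225]=0;b[275:]=0
    rr=np.where(b.sum(1)>25)[0]; print(k,"black rows",rr.min(),rr.max())
    for r in rr:
        c=np.where(b[r])[0]+x0
        if r<rr.max()-4: mids.append((r,(c.min()+c.max())/2,c.max()-c.min()))
    mids=np.array(mids); f=np.polyfit(mids[:,0],mids[:,1],1)
    for _ in range(3):
        res=mids[:,1]-np.polyval(f,mids[:,0]); g=abs(res)<1.5; f=np.polyfit(mids[g,0],mids[g,1],1)
    ye=(h[...,0]>=18)&(h[...,0]<=26)&(h[...,1]>150)
    y=ye[105:140,x0-20:x1+20]; c=np.where(y.sum(0)>1)[0]+x0-20; r=np.where(y.sum(1)>6)[0]+105
    print(k,"fit",f,g.sum(),len(g),"width",np.median(mids[:,2]),"flange cols",c.min(),c.max(),"rows",r.min(),r.max(),"mid@foot",np.polyval(f,122))
    uv=[(np.polyval(f,r),r) for r in(130,rr.min(),(rr.min()+rr.max())/2)]
    o,d=ray("wrist",uv,S[k]); P.append((o,np.cross(d[0],d[-1])))
    ends.append((o,d,uv))
(o1,n1),(o2,n2)=P
a=np.cross(n1,n2);a/=np.linalg.norm(a); a*=-np.sign(a[0])
p=np.linalg.lstsq(np.array([n1,n2,a]),np.array([n1@o1,n2@o2,a@o1]),rcond=None)[0]
print("axis",a,"slope",np.degrees(np.arcsin(a[2])),"azim",np.degrees(np.arctan2(-a[1],-a[0])))
for o,d,uv in ends:
  for dd,nm in zip(d,("flange/row130","black start","black mid")):
    A=np.c_[dd,-a]; t=np.linalg.lstsq(A,p-o,rcond=None)[0]; print(nm,np.round(p+t[1]*a,4))
# depth check of barrel top
for k in("wt1","wt2"):
    D=np.load(k+".npz")["d"]; i=0 if k=="wt1" else 1
    o,d=ray("wrist",ends[i][2],S[k])
    for (u,v),dd in zip(ends[i][2],d): print(k,np.round(o+dd*D[int(round(v)),int(round(u))],4))
# spigot etc
r1=lambda uv:ray("wrist",[uv],S["ws1"]);r2=lambda uv:ray("wrist",[uv],S["ws2"])
for nm,a_,b_ in(("spig",(284.2,122.2),(282.1,187)),("capL",(167.6,130.9),(177.1,229.8)),("capR",(399.9,131.7),(386.1,230)),("nose",(283.6,235.2),(282.3,297.1))): print(nm,tri(r1(a_),r2(b_)))
# mat
m=hsvmask(I["wm1"],(5,120,90),(15,255,255),(395,100,520,195))
m=cv2.morphologyEx(m,cv2.MORPH_CLOSE,np.ones((7,7)));m=cv2.morphologyEx(m,cv2.MORPH_OPEN,np.ones((9,9)))
c=max(cv2.findContours(m,0,2)[0],key=cv2.contourArea);e=cv2.fitEllipse(cv2.convexHull(c));print("mat",e,plane("wrist",[e[0]],.004,S["wm1"]))
for n,roi in(("top",(255,205,310,260)),):
    m=hsvmask(np.load("top0.npz")["im"],(5,165,118),(16,255,255),roi);m=cv2.morphologyEx(m,cv2.MORPH_CLOSE,np.ones((5,5)));m=cv2.morphologyEx(m,cv2.MORPH_OPEN,np.ones((7,7)))
    c=max(cv2.findContours(m,0,2)[0],key=cv2.contourArea);e2=cv2.fitEllipse(cv2.convexHull(c));print(n,e2,plane(n,[e2[0]],.004),"tri",tri(ray("wrist",[e[0]],S["wm1"]),ray(n,[e2[0]])))
E
```

```text
wt1 black rows 243 258
wt1 fit [1.18778447e-02 3.29115956e+02] 59 59 width 40.0 flange cols 300 363 rows 122 139 mid@foot 330.5650535400112
wt2 black rows 243 257
wt2 fit [9.13030508e-04 2.34602711e+02] 58 58 width 40.0 flange cols 203 266 rows 123 139 mid@foot 234.7141006999593
axis [-0.84047194 -0.42015408  0.34216586] slope 20.008884826898484 azim 26.560584806776316
flange/row130 [0.6391 0.3    0.0496]
black start [0.5414 0.2512 0.0894]
black mid [0.535 0.248 0.092]
flange/row130 [0.6392 0.3001 0.0495]
black start [0.5415 0.2513 0.0893]
black mid [0.5356 0.2483 0.0917]
wt1 [0.6392 0.3051 0.0787]
wt1 [0.5472 0.2573 0.1059]
wt1 [0.5416 0.2548 0.1095]
wt2 [0.6434 0.2969 0.0793]
wt2 [0.5508 0.2522 0.1075]
wt2 [0.5443 0.2493 0.1081]
spig (array([ 0.53742217, -0.25586084,  0.04081039]), np.float64(0.00035742444586787757))
capL (array([ 0.51003415, -0.16393403,  0.19465219]), np.float64(9.526477509173227e-05))
capR (array([ 0.56653712, -0.34589232,  0.19620183]), np.float64(0.0006984175359565696))
nose (array([ 0.41573265, -0.29340698,  0.11632088]), np.float64(0.00013440036766858008))Traceback (most recent call last):
  File "<stdin>", line 44, in <module>
ValueError: max() iterable argument is empty
```

Both views give a consistent tube axis: slope 20.0°, azimuth 26.6°, foot at about (0.637, 0.299, 0.047). The dispenser yaw is 17.25° and the spigot is at (0.538, -0.2557). Next I'll check which grasp and placing angles are reachable.

```bash
cat >> h.py <<'E'
from scipy.spatial.transform import Rotation as Ro
foot=np.array([.637,.299,.047]); a=np.array([-.8405,-.4202,.342]); a/=np.linalg.norm(a)
az=np.arctan2(-a[1],-a[0]); U=np.array([np.cos(az),np.sin(az),0]); Z=np.array([0,0,1.])
mat=np.array([.478,-.017,.004]); seat=np.array([.538,-.2557,.025]); dyaw=np.radians(17.25)
dx=np.array([np.cos(dyaw),np.sin(dyaw),0]); dy=np.array([-dx[1],dx[0],0])
def graspR(th,flip=False):   # th: angle below level; camera on top unless flip
    z=np.cos(th)*U-np.sin(th)*Z; x=np.sin(th)*U+np.cos(th)*Z
    if flip: x=-x
    return np.c_[x,np.cross(z,x),z]
ax=-np.sin(np.radians(20))*Z  # unused
tubeR=np.c_[np.cross(np.cross(Z,U),a),np.cross(Z,U),a]  # a tube frame with z=a
def mk(th,flip,along):
    R=graspR(th,flip); p=foot+along*a-.006*R[:,2]
    return p,R, tubeR.T@R, tubeR.T@(p-foot)   # tool in tube frame
E
python3 - <<'E'
from h import *
for flip in(0,1):
  for th in(25,30,35,40,45,50,60):
    p,R,Rt,pt=mk(np.radians(th),flip,.104)
    q=[inverse_kinematics(p-b*R[:,2],R) for b in(.0,.12)]+[inverse_kinematics(p+.1*Z,R)]
    ok=[]
    for psi in range(-180,180,15):
        W=Ro.from_euler("z",psi,degrees=True).as_matrix()
        k=[inverse_kinematics(mat+h*Z+W@pt,W@Rt) for h in(0,.1)]
        if all(x is not None for x in k): ok.append(psi)
    print(flip,th,[None if x is None else np.round(x,2).tolist() for x in q],ok)
E
```

```text
0 25 [None, None, None] [-180, -165, -150, -135, -120, -105, -90, -75, -60, -45, -30, -15, 0, 15, 30, 45, 60, 75, 90, 105, 120, 135, 150, 165]
0 30 [[0.28, 0.89, -1.0, 2.41, 2.73, 1.07, 2.41], None, [0.29, 0.53, -0.99, 2.39, 2.63, 0.77, 2.27]] [-180, -165, -150, -135, -120, -105, -90, -75, -60, -45, -30, -15, 0, 15, 30, 45, 60, 75, 90, 105, 120, 135, 150, 165]
0 35 [[0.13, 0.71, -0.8, 2.39, 2.71, 0.87, 2.24], None, [0.15, 0.41, -0.8, 2.35, 2.62, 0.57, 2.19]] [-180, -165, -150, -135, -120, -105, -90, -75, -60, -45, -30, -15, 0, 15, 30, 45, 60, 75, 90, 105, 120, 135, 150, 165]
0 40 [[0.13, 0.66, -0.8, 2.35, 2.6, 0.73, 2.3], None, [0.0, 0.34, -0.61, 2.31, 2.58, 0.4, 2.17]] [-180, -165, -150, -135, -120, -105, -90, -75, -60, -45, -30, -15, 0, 15, 30, 45, 60, 75, 90, 105, 120, 135, 150, 165]
0 45 [[-0.02, 0.56, -0.61, 2.32, 2.58, 0.54, 2.23], None, [-0.16, 0.29, -0.42, 2.27, 2.46, 0.24, 2.25]] [-180, -165, -150, -135, -120, -105, -90, -75, -60, -45, -30, -15, 0, 15, 30, 45, 60, 75, 90, 105, 120, 135, 150, 165]
0 50 [[-0.17, 0.49, -0.42, 2.28, 2.54, 0.37, 2.2], [-1.38, 0.23, 0.97, 2.44, 4.
[... 1092 characters left out ...]
60, 75, 90, 105, 135, 150, 165]
1 45 [[0.38, 0.86, -1.18, 2.3, 2.25, 0.83, -0.34], None, [0.42, 0.52, -1.16, 2.25, 1.97, 0.52, -0.25]] [-165, -150, -135, -120, -105, -90, -75, -60, -45, -30, -15, 0, 15, 30, 45, 60, 75, 90, 105, 120, 150]
1 50 [[0.38, 0.82, -1.18, 2.25, 2.06, 0.76, -0.21], [0.48, 0.36, -1.15, 2.36, 1.86, 0.38, -0.23], [0.3, 0.42, -0.98, 2.2, 1.7, 0.38, -0.04]] [-150, -135, -120, -105, -90, -75, -60, -45, -30, -15, 0, 15, 30, 45, 60, 75, 90, 105, 120, 165]
1 60 [[-0.02, 0.51, -0.61, 2.17, 1.61, 0.3, 0.02], [0.02, 0.22, -0.61, 2.22, 0.66, 0.27, 0.89], [0.01, 0.32, -0.62, 2.1, 0.77, 0.32, 0.82]] [-120, -105, -90, -75, -60, -45, -30, -15, 0, 15, 30, 45, 60, 75, 90, 105, 120, 135]
```

```bash
python3 - <<'E'
from h import *
movep([.45,.0,.4],down(np.radians(60))); s=sense(); print(s["time_s"],np.round(s["joint_pos"],2))
for th in(32,35,38):
    p,R,Rt,pt=mk(np.radians(th),0,.104)
    for l in(.0,.1,.15,.2,.25):
        q=inverse_kinematics(p+l*Z,R);print(th,l,None if q is None else np.round(q,2).tolist())
E
```

```text
7.1167 [-0.84 -0.06  0.73  1.85  0.04  1.33 -0.65]
32 0.0 [-0.01, 0.68, -0.62, 2.41, 2.84, 0.93, 2.04]
32 0.1 [-0.0, 0.39, -0.61, 2.38, 2.78, 0.63, 2.0]
32 0.15 [0.02, 0.26, -0.61, 2.35, 2.75, 0.48, 1.98]
32 0.2 [0.04, 0.15, -0.61, 2.3, 2.73, 0.32, 1.98]
32 0.25 None
35 0.0 [-0.02, 0.64, -0.62, 2.39, 2.8, 0.84, 2.07]
35 0.1 [0.0, 0.36, -0.61, 2.36, 2.72, 0.54, 2.04]
35 0.15 [0.02, 0.24, -0.61, 2.32, 2.68, 0.39, 2.05]
35 0.2 [-0.13, 0.12, -0.42, 2.28, 2.7, 0.23, 1.99]
35 0.25 None
38 0.0 [-0.02, 0.61, -0.62, 2.37, 2.75, 0.74, 2.1]
38 0.1 [-0.16, 0.31, -0.43, 2.34, 2.76, 0.43, 1.96]
38 0.15 [-0.14, 0.21, -0.42, 2.3, 2.68, 0.29, 2.02]
38 0.2 [0.37, 0.19, -0.97, 2.23, 2.11, 0.23, 2.63]
38 0.25 None
```

```bash
python3 - <<'E'
from h import *
p,R,Rt,pt=mk(np.radians(35),0,.104)
movep(p+.15*Z,R); sleep(.2)
s=sense(); print(s["time_s"],np.round(s["joint_pos"],2),s["position"]-p)
print(move_l(p+.03*Z,feed=.12,until_force=8))
shot("side","side1"); shot("wrist","w1")
A=cv2.imread("pics/side1.png")[60:270,140:420];B=cv2.imread("pics/w1.png")
cv2.imwrite("pics/q2.png",np.hstack([cv2.resize(A,(400,300)),cv2.resize(B,(400,300))]))
s=sense(); print(s["time_s"],np.round(s["joint_pos"],2),s["position"]-p,s["wrist_force"])
E
```

```text
9.6167 [ 0.02  0.24 -0.61  2.32  2.68  0.39  2.05] [1.92103104e-04 4.33144167e-06 1.50256081e-01]
False
10.8667 [-0.02  0.55 -0.6   2.39  2.78  0.75  2.04] [0.0003537  0.00012361 0.03099448] [ 0.38163532 -0.52137368 -0.10380423]
```

View pics/q2.png

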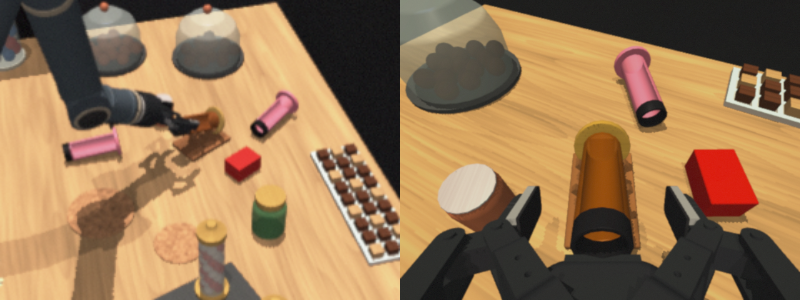

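The view shows the tube centred between the fingers (axis at about (603,200), pads at (525,210) and (682,210)). The tin and box are clear on either side. Descend, grip and lift.

```bash
python3 - <<'E'
from h import *
p,R,Rt,pt=mk(np.radians(35),0,.104)
print(move_l(p,feed=.08,until_force=8)); print(np.round(sense()["position"]-p,4))
command_gripper(.03,80); s=sense(); print(s["finger_gap"],s["gripper_force"],s["wrist_force"])
print(move_l(p+.15*Z,feed=.1)); sleep(.2); s=sense(); print(s["time_s"],s["finger_gap"],np.round(s["wrist_force"],2))
q0=np.array(s["joint_pos"])
for psi in range(-180,180,15):
    W=Ro.from_euler("z",psi,degrees=True).as_matrix()
    k=[inverse_kinematics(mat+h*Z+W@pt,W@Rt) for h in(.09,0.)]
    if all(x is not None for x in k): print(psi,round(np.abs(k[0]-q0).max(),2),np.round(k[0],2).tolist(),np.round(k[1],2).tolist())
shot("side","side2"); shot("wrist","w2")
A=cv2.imread("pics/side2.png")[60:270,140:420];B=cv2.imread("pics/w2.png")
cv2.imwrite("pics/q3.png",np.hstack([cv2.resize(A,(400,300)),cv2.resize(B,(400,300))]))
E
```

```text
False
[0.     0.0001 0.    ]
0.04301919795746854 80.63817769289017 [-4.43348106 -2.41720593  5.39994312]
False
13.7167 0.043078260823619395 [ 0.64  0.4  -1.91]
-180 2.2 [0.96, 0.27, -1.15, 2.16, 0.47, 0.65, 1.08] [0.89, 0.53, -1.17, 2.25, 1.01, 0.64, 0.58]
-165 2.32 [1.0, 0.28, -1.14, 2.15, 0.36, 0.64, 1.47] [0.94, 0.54, -1.17, 2.24, 0.92, 0.59, 0.96]
-150 2.83 [0.31, 0.14, -0.3, 2.17, -0.16, 0.62, 2.22] [0.61, 0.35, -0.68, 2.23, 0.24, 0.41, 1.87]
-135 2.91 [0.31, 0.16, -0.27, 2.14, -0.24, 0.68, 2.58] [0.57, 0.36, -0.6, 2.21, 0.02, 0.45, 2.36]
-120 2.66 [0.88, 0.29, -0.92, 2.08, 0.01, 0.75, 2.61] [0.74, 0.43, -0.79, 2.16, 0.14, 0.54, 2.52]
-105 2.34 [1.11, 0.52, -1.3, 2.03, 0.34, 0.88, 2.55] [1.0, 0.65, -1.17, 2.11, 0.54, 0.72, 2.41]
-90 4.48 [-0.78, 0.4, 1.12, 2.08, -0.7, 1.09, -2.42] [1.01, 0.73, -1.24, 2.07, 0.58, 0.84, 2.62]
-75 4.23 [-0.76, 0.44, 1.12, 2.04, -0.67, 1.17, -2.18] [-0.71, 0.66, 1.11, 2.12, -0.92, 1.12, -1.93]
-60 4.0 [-0.76, 0.48, 1.12, 2.01, -0.64, 1.22, -1.94] [-0.71, 0.69, 1.11, 2.08, -0.86, 1.16, -1.72]
-45 3.78 [-0.77, 0.51, 1.12, 1.98, -0.6, 1.26, -1.72] [-0.
[... 707 characters left out ...]
07, -0.01, 0.83, -0.6]
75 2.54 [-0.63, 0.27, 0.53, 2.03, 0.13, 0.97, -0.46] [-0.46, 0.4, 0.34, 2.1, 0.16, 0.77, -0.53]
90 2.42 [-0.33, 0.22, 0.14, 2.06, 0.28, 0.93, -0.37] [-0.48, 0.37, 0.34, 2.14, 0.21, 0.7, -0.33]
105 2.29 [0.0, 0.21, -0.24, 2.08, 0.4, 0.89, -0.23] [-0.33, 0.34, 0.14, 2.18, 0.36, 0.65, -0.22]
120 2.16 [0.35, 0.22, -0.62, 2.1, 0.51, 0.86, -0.07] [-0.16, 0.31, -0.05, 2.21, 0.48, 0.59, -0.08]
135 2.05 [0.81, 0.34, -1.16, 2.12, 0.72, 0.89, 0.01] [0.19, 0.32, -0.43, 2.22, 0.68, 0.58, 0.01]
150 2.01 [0.86, 0.3, -1.16, 2.14, 0.67, 0.79, 0.34] [0.38, 0.34, -0.62, 2.24, 0.76, 0.54, 0.21]
165 2.09 [0.91, 0.28, -1.15, 2.16, 0.58, 0.71, 0.69] [0.72, 0.44, -0.99, 2.25, 0.94, 0.6, 0.35]
```

View pics/q3.png

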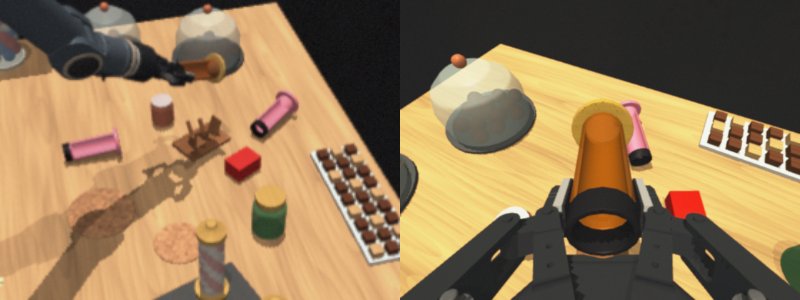

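The tube is held firmly in line with the fingers (gap 43 mm), and the cradle is empty. Now carry it over and stand it on the mat.

```bash
python3 - <<'E'
from h import *
p,R,Rt,pt=mk(np.radians(35),0,.104)
W=Ro.from_euler("z",120,degrees=True).as_matrix()
T=mat+W@pt
for h in(.2,.17,.14):
    q=inverse_kinematics(T+h*Z,W@Rt)
    if q is not None: break
print(h,np.round(q,2))
move_joints(q); sleep(.3); s=sense(); print(s["time_s"],s["finger_gap"],np.round(s["wrist_force"],2))
print(move_l(T+.02*Z,feed=.12)); sleep(.2)
im,d,s=shot("side","side3"); shot("top","top3")
cv2.imwrite("pics/q4.png",np.hstack([cv2.resize(cv2.imread("pics/side3.png")[100:310,140:420],(400,300)),cv2.resize(cv2.imread("pics/top3.png")[120:330,160:440],(400,300))]))
print(s["time_s"],np.round(s["wrist_force"],2),s["position"]-T)
E
```

```text
0.2 [ 0.89  0.18 -1.19  1.94  0.47  1.12  0.03]
16.0167 0.042789942762372815 [ 0.1   0.83 -1.24]
False
17.8667 [ 0.08 -0.55 -3.34] [ 2.12798027e-04 -8.13816073e-05  2.04039914e-02]
```

View pics/q4.png

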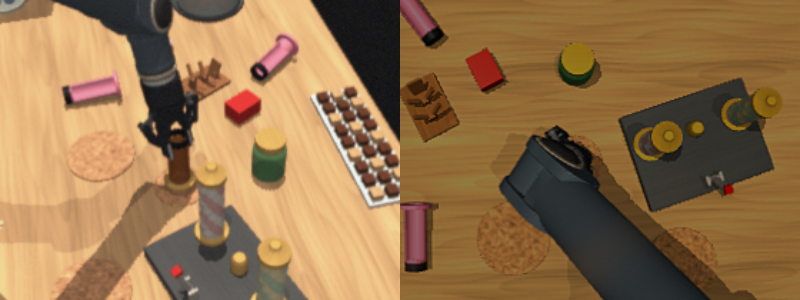

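The tube hangs upright over the small mat (side crop (178,185)). Lower it to contact, release and back off.

```bash
python3 - <<'E'
from h import *
p,R,Rt,pt=mk(np.radians(35),0,.104)
W=Ro.from_euler("z",120,degrees=True).as_matrix();T=mat+W@pt
print(move_l(T-.008*Z,feed=.03,until_force=5)); s=sense(); print(s["position"]-T,np.round(s["wrist_force"],2))
command_gripper(.085); sleep(.3); s=sense(); print(s["finger_gap"],np.round(s["wrist_force"],2))
zt=np.array(s["tcp_rot"])[:,2]; pos=np.array(s["position"])
move_l(pos-.16*zt,feed=.15); sleep(.1)
print(sense()["time_s"],np.round(sense()["wrist_force"],2))
# look from straight above-ish, fingers along dispenser x
Rd=down(dyaw+np.pi/2)
q=inverse_kinematics(np.r_[mat[:2],.30],Rd);q2=inverse_kinematics(np.r_[mat[:2],.30],down(dyaw-np.pi/2));print(q,q2)
E
```

```text
True
[-2.43152321e-05 -8.39935509e-05  1.59298974e-03] [-1.98 -0.07  5.54]
0.08511485178417565 [-0.16  0.43 -0.08]
20.7167 [ 0.56 -0.49 -0.2 ]
[ 0.93315685  0.2754323  -1.15575058  1.88172115  0.27483627  1.16057365
 -0.01914752] [-1.12667429  0.18777051  1.24531531  1.96987604 -0.19789974  1.1188245
 -2.63993893]
```

```bash
python3 - <<'E'
from h import *
Rd=down(dyaw+np.pi/2); sh=[]
for i,o in enumerate((-.04,.04)):
    movep(np.r_[mat[:2],.29]+o*dx-.02*dy,Rd); sleep(.2); im,d,s=shot("wrist",f"wu{i}"); sh.append((im,s))
    h=cv2.cvtColor(im,cv2.COLOR_RGB2HSV); print(s["time_s"],np.round(s["joint_pos"],2))
    g,sx=im,s
for l in(.14,.1,0):
    print([None if (q:=inverse_kinematics(seat+(.104+l)*Z,down(dyaw+k*np.pi/2))) is None else np.round(q,2).tolist() for k in(1,-1)])
cv2.imwrite("pics/q5.png",np.hstack([cv2.resize(cv2.imread(f"pics/wu{i}.png"),(400,300)) for i in(0,1)]))
E
```

```text
21.35 [ 1.07  0.21 -1.18  1.95  0.22  1.12  0.1 ]
22.0167 [ 0.85  0.39 -1.13  1.81  0.38  1.19 -0.09]
[[1.1, 0.53, -1.03, 1.67, 0.48, 1.22, 0.26], [-0.29, 0.44, 0.92, 1.75, -0.38, 1.14, -2.1]]
[[1.08, 0.56, -1.01, 1.72, 0.51, 1.15, 0.23], [-0.29, 0.49, 0.92, 1.8, -0.44, 1.07, -2.05]]
[[1.02, 0.66, -0.91, 1.81, 0.62, 0.99, 0.14], [-0.15, 0.57, 0.72, 1.88, -0.48, 0.87, -2.03]]
```

View pics/q5.png

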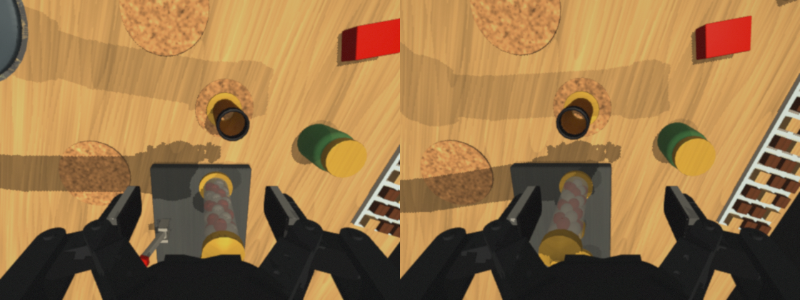

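Both views show the tube standing on the small mat, with its rim at about (325,171) and (242,171) in full pixels. Triangulate the rim, regrasp straight down and lift.

```bash
python3 - <<'E'
from h import *
Rd=down(dyaw+np.pi/2); rays=[]
P=[np.r_[mat[:2],.29]+o*dx-.02*dy for o in(-.04,.04)]
for i,x in((0,325),(1,242)):
    im=np.load(f"wu{i}.npz")["im"]; b=(cv2.cvtColor(im,cv2.COLOR_RGB2HSV)[...,2]<60).astype(np.uint8)
    k=np.zeros_like(b);k[135:205,x-40:x+40]=1;b&=k
    b=cv2.morphologyEx(b,cv2.MORPH_CLOSE,np.ones((3,3)))
    n,l,st,c=cv2.connectedComponentsWithStats(b); j=1+np.argmax(st[1:,4]); x0,y0,w,h,A=st[j]; print(i,st[j])
    pts=np.argwhere(l==j)[:,::-1]; hull=cv2.convexHull(pts.astype(np.float32)).reshape(-1,2); low=hull[hull[:,1]>y0+h-w*.6]
    M=np.c_[2*low,np.ones(len(low))]; s=np.linalg.lstsq(M,(low**2).sum(1),rcond=None)[0]; r=np.sqrt(s[2]+s[0]**2+s[1]**2)
    print("circle",s[:2],r); uv=s[:2]
    S={"position":P[i],"tcp_rot":Rd}; rays.append(ray("wrist",[uv],S)); print(plane("wrist",[uv],.134,S))
print(tri(*rays))
E
```

```text
0 [302 150  47  47 741]
circle [325.1477258  173.16000739] 22.773702740021214
[[ 0.47721711 -0.01812275  0.134     ]]
1 [219 148  47  47 753]
circle [241.75952456 171.181123  ] 22.789691805537213
[[ 0.47910679 -0.01565208  0.134     ]]
(array([ 0.4787069 , -0.01873917,  0.12517491]), np.float64(0.0018147095314076432))
```

```bash
python3 - <<'E'
from h import *
Rd=down(dyaw+np.pi/2); g=np.array([.478,-.017,.118])
movep(g+.13*Z,Rd); sleep(.1); print(move_l(g,feed=.12,until_force=6)); print(sense()["position"]-g)
command_gripper(.03,80); s=sense(); print(s["finger_gap"],np.round(s["position"]-g,4),np.round(s["wrist_force"],2))
up=.24
move_l(g+up*Z,feed=.15); sleep(.2); s=sense(); print(s["time_s"],np.round(s["wrist_force"],2),np.round(s["joint_pos"],2))
for z in(.24,.22):
    q=inverse_kinematics(np.r_[seat[:2],g[2]+z],Rd); print(z,None if q is None else np.round(q,2))
    if q is not None: break
move_joints(q); sleep(.3)
im,d,s=shot("side","side6"); im,d,s2=shot("wrist","w6"); print(s2["time_s"],s2["position"],np.round(s2["wrist_force"],2))
cv2.imwrite("pics/q6.png",np.hstack([cv2.resize(cv2.imread("pics/side6.png")[130:340,180:460],(400,300)),cv2.resize(cv2.imread("pics/w6.png"),(400,300))]))
E
```

```text
False
[0.0005742  0.0001272  0.00062695]
0.04233521856775012 [ 0.0002 -0.0001  0.0007] [-1.38 -0.79  6.72]
26.1833 [-0.49  0.56 -1.54] [ 1.02  0.23 -1.23  1.79  0.23  1.28  0.03]
0.24 [ 1.13  0.46 -1.08  1.55  0.41  1.38  0.32]
27.5 [ 0.53806509 -0.25480666  0.35839287] [-0.6   0.27 -2.4 ]
```

View pics/q6.png

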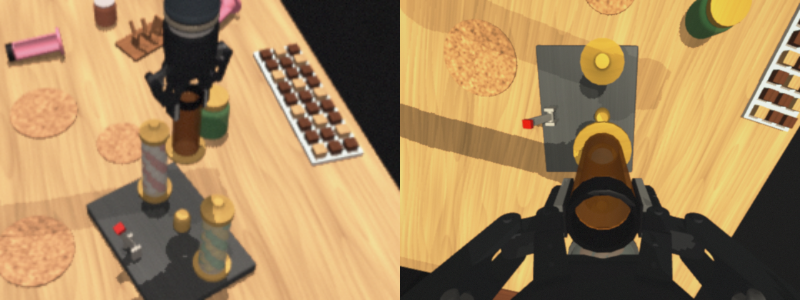

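The tube hangs upright over the spigot; in the wrist view the spigot at (602,116) lines up with the tube axis at x=602. Lower it slowly with force stops.

```bash
python3 - <<'E'
from h import *
P=np.r_[seat[:2],0]
print(move_l(P+.182*Z,feed=.1,until_force=15)); sleep(.2); s=sense(); print(s["time_s"],np.round(s["position"],4),np.round(s["wrist_force"],2))
im,d,s2=shot("side","side7")
print(move_l(P+.136*Z,feed=.025,until_force=18)); s=sense(); print(s["time_s"],np.round(s["position"],4),np.round(s["wrist_force"],2),np.round(s["ft_torque"],2),s["finger_gap"])
E
```

```text
False
29.6583 [ 0.5381 -0.2558  0.1823] [-0.52 -0.57 -1.09]
True
31.3083 [ 0.5381 -0.2556  0.1398] [-0.73  0.15  4.3 ] [0.06 0.16 0.03] 0.04204855898912286
```

```bash
python3 - <<'E'
from h import *
P=np.r_[seat[:2],0]
print(move_l(P+.135*Z,feed=.02,until_force=25)); s=sense(); print(np.round(s["position"],4),np.round(s["wrist_force"],2))
command_gripper(.085); sleep(.3); s=sense(); print(np.round(s["wrist_force"],2))
move_l(P+.34*Z,feed=.2); command_gripper(0); 
# clamp push pose candidates: fingers closed, straight down, behind the nose on -x side
for k in(1,-1,0,2):
    Rk=down(dyaw+k*np.pi/2)
    print(k,[None if (q:=inverse_kinematics(P-x*dx+z*Z,Rk)) is None else np.round(q,2).tolist() for x,z in((.19,.32),(.19,.12),(.07,.12))])
movep(P-.05*dx+.34*Z,down(dyaw+np.pi/2)); sleep(.2)
im,d,s=shot("side","side8"); im,d,s2=shot("wrist","w8"); print(s2["time_s"])
cv2.imwrite("pics/q7.png",np.hstack([cv2.resize(cv2.imread("pics/side8.png")[200:350,220:420],(400,300)),cv2.resize(cv2.imread("pics/w8.png"),(400,300))]))
E
```

```text
True
[ 0.5384 -0.2555  0.1398] [-1.86  1.07  6.28]
[ 0.56 -0.58 -0.29]
1 [[1.67, 0.25, -1.2, 1.86, 0.25, 1.2, 0.68], [1.4, 0.51, -0.97, 2.09, 0.58, 0.83, 0.38], [1.14, 0.61, -0.93, 1.93, 0.62, 0.91, 0.2]]
-1 [[1.11, 0.11, -0.51, 1.88, 0.06, 1.16, -2.27], [0.92, 0.35, -0.35, 2.12, 0.18, 0.7, -2.39], [0.7, 0.44, -0.31, 1.96, 0.19, 0.77, -2.56]]
0 [[1.36, 0.15, -0.81, 1.87, 0.12, 1.17, -0.75], [1.17, 0.4, -0.66, 2.1, 0.36, 0.75, -0.99], [0.93, 0.5, -0.61, 1.94, 0.39, 0.82, -1.17]]
2 [[1.65, 0.24, -1.17, 1.86, 0.24, 1.2, 2.27], [1.58, 0.7, -1.28, 2.09, 0.82, 1.01, 1.73], [1.31, 0.8, -1.25, 1.92, 0.87, 1.1, 1.56]]
34.8083
```

View pics/q7.png

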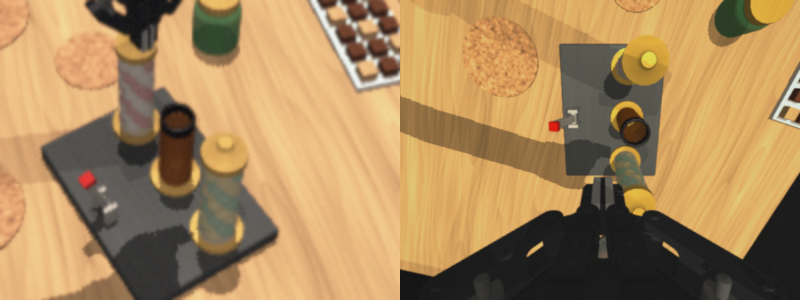

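The tube is home and upright on the spigot (side (178,145)), level with the column feet, and the clamp is still open with its red nose at (87,180). Now push the clamp over from its outer side with closed fingers.

```bash
python3 - <<'E'
from h import *
P=np.r_[seat[:2],0]; Rd=down(dyaw+np.pi/2)
movep(P-.19*dx+.32*Z,Rd)
print(move_l(P-.19*dx+.115*Z,feed=.15,until_force=8))
print(move_l(P-.08*dx+.115*Z,feed=.06,until_force=15)); s=sense(); print(s["position"],np.round(s["wrist_force"],2))
sleep(1.0)
p=np.array(s["position"]); move_l(p-.06*dx,feed=.15); move_l(p-.06*dx+.22*Z,feed=.2); sleep(.3)
im,d,s=shot("side","side9"); shot("top","top9"); print(s["time_s"],np.round(s["wrist_force"],2))
cv2.imwrite("pics/q8.png",np.hstack([cv2.resize(cv2.imread("pics/side9.png")[200:350,220:420],(400,300)),cv2.resize(cv2.imread("pics/top9.png")[150:300,270:470],(400,300))]))
E
```

```text
False
False
[ 0.46131891 -0.27961314  0.11497698] [0.2  0.8  0.48]
42.0833 [0.63 0.71 0.26]
```

View pics/q8.png

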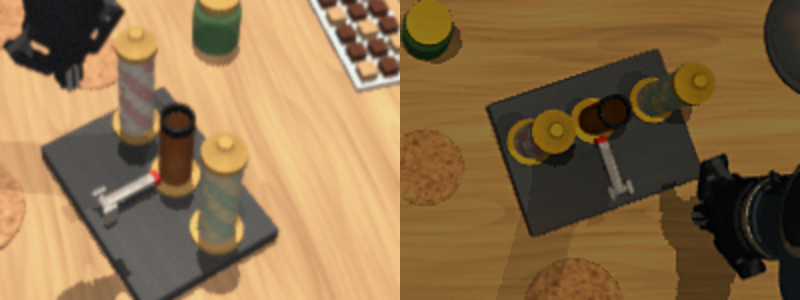

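The clamp arm is down with its red nose at the tube's foot (side (157,178), top (601,141)), and the robot is clear. One numeric check of the nose and rim heights, then hand in.

```bash
python3 - <<'E'
from h import *
sleep(.5)
S=np.load("side9.npz")["im"];T=np.load("top9.npz")["im"]
bs=blobs(hsvmask(S,(0,180,90),(5,255,255),(270,265,330,310)),4);bt=blobs(hsvmask(T,(0,200,60),(5,255,255),(350,200,400,250)),3);print(bs,bt)
m=lambda b:[max(b)[1]]
if bs and bt:
    q,e=tri(ray("side",m(bs)),ray("top",m(bt))); print(q,e,"rel",(q-seat)@dx,(q-seat)@dy)
# tube axis in the two views: rim (from 2x crops)
q,e=tri(ray("side",[(220+178/2,200+112/2)]),ray("top",[(270+612/2-200,150+111/2)])); print("rim",q,e,q-seat)
print(sense()["time_s"])
E
```

```text
[(np.int32(15), [298.2, 288.6], [296, 286, 5, 7])] [(np.int32(14), [370.4, 219.5], [368, 218, 6, 4])]
[ 0.51023385 -0.26554875  0.04154751] 0.0013757269360377515 rel -0.029437790824163583 -0.001171935727093059
rim [ 0.53877128 -0.25189591  0.15319838] 0.003625395909472732 [0.00077128 0.00380409 0.12819838]
42.6833
```

```bash
python3 -c "
from rig import *
print(finish_job())"
```

```text
the job is handed in; nothing more can be done
None
```

I handed the job in at about 43 s (no verdict came back): the amber tube was stood on the small cork mat and let go, regrasped from above, and pushed home on the spigot (rim measured at 153 mm, 155 expected). The clamp nose rests on its foot, and no pink tube was handled; I didn't re-measure the jar, tin and box at the end.

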